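Check two hand levers against their stops

TASK

Two hand levers for the reel cart are clamped in bench stands for checking. Using the outside of the fingers, press the short lever in towards its bar from the open side until it comes up against its stop, keep it there for a moment and let it spring right out again; then press the long lever in to its stop in the same way and finish while still holding it there, so that the gap to the bar can be measured. Press only on the outer face of the blades, firmly but without forcing them; do not grip or pull a lever, do not press on the bars, and leave the bottle, bobbin, caliper and marker where they are.

Things in the scene. Friction and masses are not known exactly. Their poses are not given: they have to be found in the camera images.
- long_stand: Fixed bench stand with the LONG lever: aluminium base plate 100 x 140 x 10 mm; origin under the plate's centre, on the table. Its bar lies along the stand's y axis at height 100 mm, 20 mm to +x of the origin. The lever hangs on the -x side of the bar (the open side), pivots near the -y end and its free end points to +y. Nothing on the stand is higher than 120 mm.
- short_stand: Fixed bench stand with the SHORT lever, otherwise the same as the long one. The two stands change places from one start to the next.
- long_bar: The long stand's bar with its perch: steel tube 22 mm thick with a rubber grip 31 mm thick (end flange 38 mm). Frame the same as the stand's. Must not be pressed: the robot may touch only the blade.
- short_bar: The short stand's bar with its perch, same as the other.
- long_blade: Aluminium blade of the long lever: 11 mm thick, 14 mm high, its middle height 100 mm above the table, reaching 130 mm from the pivot. Origin on the pivot axis at blade height; +y runs along the blade to the free end, +x is the way the blade moves when pressed (towards the bar), +z is up. Outer face at x = -6 mm, from y = 16 to 122 mm; a round end 16 mm thick sits at y = 122 mm.
- short_blade: Blade of the short lever, same section and axes, reaching 80 mm from the pivot; outer face from y = 16 to 72 mm, round end at y = 72 mm.
- long_inner: The bar-side half of the long blade (x = 0 to +5 mm). Must not be touched. Origin and axes as long_blade.
- short_inner: The bar-side half of the short blade. Must not be touched. Origin and axes as short_blade.
- long_press (a point): Good point to press on the long lever: on the blade's outer face, 105 mm from the pivot, at mid height (z = 100 mm). Axes as long_blade: press along +x. Moves with the lever. The spring asks for 2 N here at the start of the stroke and 4.5 N at the stop.
- short_press (a point): Good point to press on the short lever: outer face, 60 mm from the pivot, z = 100 mm, axes as short_blade: press along +x. Same spring forces here: 2 N rising to 4.5 N.
- long_lever (a joint): Angle of the long lever in rad: 0 = sprung right out, 0.30 = against its fixed stop (32 mm of travel at the press point, the blade then about 23 mm short of the grip). Turns clockwise seen from above as it is pressed in. Springs back by itself.
- short_lever (a joint): Angle of the short lever in rad: 0 = sprung right out, 0.34 = against its fixed stop (20 mm of travel at the press point, the blade then about 19 mm short of the grip). Turns clockwise seen from above. Springs back by itself.
- glue_bottle: Loose white glue bottle, 38 mm wide and 109 mm tall, standing behind and between the stands; origin under its foot. Leave alone.
- bobbin_2: Loose wire bobbin, 63 mm wide and 51 mm tall, standing in front of and between the stands; origin under its foot. Leave alone.
- caliper: Loose vernier caliper 193 mm long, 7 mm thick, lying flat in front; origin at its underside. Leave alone.
- marker: Loose marker pen 127 mm long, 13 mm thick, lying in front; origin at its underside. Leave alone.

How it is judged (in metres and radians):
On the way, in this order (a step that is already met when the one before it is completed fails the run):
1. the short lever is pressed in to its stop by the fingers and kept there for 0.4 s (value of joint short_lever above 0.295 rad and contact force between the fingers and short_blade above 1 N), for 0.4 s.
2. the short lever has sprung right out again (value of joint short_lever below 0.03 rad), for 0.2 s.
3. the long lever is pressed in to its stop by the fingers (value of joint long_lever above 0.27 rad and contact force between the fingers and long_blade above 1 N), for 0.4 s.
At the end, for the whole second after the job is handed in: The fingers hold the long lever against its stop (above 0.27 rad, the stop being at 0.30, at rest), and the short lever is out again (below 0.03 rad) (all of step 3 and velocity of joint long_lever between -0.1 and 0.1 rad/s and value of joint short_lever below 0.03 rad); the arm keeps its last pose, push and grip.
It fails at once if a lever is forced: more than 40 N on a blade (contact force between any of the arm, the fingers and long_blade above 40 N or contact force between any of the arm, the fingers and short_blade above 40 N).
It fails at once if a lever is gripped or pulled from its bar side (contact force between the fingers and long_inner above 3 N or contact force between the fingers and short_inner above 3 N).
It fails at once if a bar is pressed or squeezed by the robot (more than 5 N) (contact force between any of the fingers, the arm and long_bar above 5 N or contact force between any of the fingers, the arm and short_bar above 5 N).
It fails at once if a bystander is moved more than 15 mm (distance of any of glue_bottle, bobbin_2, caliper, marker from where it was at the start of the episode above 0.015 m).
It also fails if it takes over 51 s, if anything falls off the work surface, if the arm or the gripper's body presses on something with over 40 N, if the wrist force passes 120 N, or if a joint passes its speed limit or range.

ROBOT

A 6-joint arm with a two-finger parallel gripper is mounted at the origin on a cart in front of the work surface, level with it; the furniture and walls round the work are solid. World frame = base frame: x ahead of the robot, y to its left, z up, the work surface at z = 0. Lengths are in mm, angles in degrees, forces in N, time in s.
With the tool pointing down it reaches from about 350 to 850 mm from the base axis. Payload 8.1 kg.
Tool frame: the origin (TCP) lies between the finger pads; the fingertips stand 17 mm ahead of it and the grasp point (between the pads) lies 2 mm behind it; z points along the fingers, y is the line along which they close (so a half turn about z gives the same grasp; the last joint's range is limited). The gripper opens to 85 mm and grips with 20 to 120 N. Pads are 22 mm wide; open, the fingers measure 114 mm over their backs; the gripper's body (76 mm by 85 mm) begins 54 mm behind the grasp point. The pads swing forward as they close: fully open they stand 13 mm farther back than shut.
Start: joints at [-73.648, 7.471, 85.268, -0, 87.261, -4.893], TCP at [217.437, -559.22, 248.292] pointing down, gripper open.
Joint ranges: [-169.43, 169.43], [-51.17, 129.36], [1.28, 143.12], [-76.62, 256.62], [0, 156.53], [-152.29, 152.29]. Speed limits (degrees/s): [136.94, 136.94, 159.86, 180, 180, 180].

INTERFACE

Orientations are given as [roll, pitch, yaw] about the fixed x, y, z axes, in that order (R = Rz(yaw) Ry(pitch) Rx(roll)).
In Python, from bench import sense, snapshot, hand_in, trace, place_of gives the robot as it stands.
- The arm moves only by the shell command python3 -m handwheel 'ROWS' [FORCE]. ROWS is JSON, a list of rows, each a list of 7 numbers: the opening, from -1 (shut) to 1 (fully open), then the shift along the tool's x, y, z in cm, then the turn, a rotation vector about the tool's x, y, z in rad. A call has 1 to 12 rows; each row shifts and turns the commanded pose from where the row before left it, along the tool's axes as they then stand; what a row does not reach is not made up. A row lasts 1/12 s, in which the tool goes at most 41.7 mm and 7.16 degrees, less where a joint would pass 70% of its speed; a pose out of reach is approached as far as the arm can. A call with a gripper value outside its range is refused whole. The fingers move at their own pace and stop on an object; FORCE is the grip in N (left out, the last holds). Time passes only in rows, so rows that do not move let the fingers close. It gives the time, the measured TCP pose, the force, the opening and the grip force at its end, in the units of the state.
- sense(): the state, without advancing time (a new reading comes with each control period).
- snapshot(name): name is "scene" or "top" or "wrist"; returns a dict with "image" (420x560x3 uint8, red, green, blue), "intrinsics" (3x3 intrinsics, pixels), "k1" (the pictures are not rectified: a ray, as slopes to the right and down, at radius r is drawn at 1 + k1 r^2 times it, then the intrinsics apply), "R" (3x3) and "t" (3): a world point X has camera coordinates R X + t. Camera axes: x right, y down, z forward; pixel columns grow to the right and rows downward; lengths in mm; the calibration is good to about 2 mm. A picture is of the moment at which its call begins. There is no depth.
- hand_in(): hands the job in; it is judged then, once.
Trained networks look in a picture, given as the dict that the camera call returned (one of the last four; its "shot" number tells which), for a name from the list of things; names that differ only in an ending like _2 or _b are one class to them, and where a whole thing is asked for, a point or a joint stands for the part that bears it (a point fixed in the world has none). Each returns a list of dicts, best first, with "conf" (0 to 1); they miss things now and then, are a little off and sometimes report something else, mostly with a low value. They report only what shows in the picture. A call takes as long as a camera call.
- trace(picture, query): "pixels" (420x560 bool, what is visible of it).
- place_of(picture, query): "location" ([x, y, z] in mm, in world coordinates, good to about 4 mm: a listed point, or the origin of a listed thing).
The state is a dict: "time": time; "joint_pos": joint angles; "qd": joint speeds; "joint_efforts": joint torques, N m; "tool_pos": TCP position; "tcp_rot": TCP orientation; "ft_force": force on the tool from outside, world axes, zero at the start; "wrist_torque": the same for the moment, N m; "finger_gap": finger opening in mm; "grip_force": force on a finger pad.
Only numpy, scipy, OpenCV 4.12 (cv2) and the standard library are available. Lean on these libraries where they do the work, as an engineer would, in place of code of your own. Each camera call takes 0.05 s, during which the arm holds its last target. There are 200 camera calls.

## Working session

There is one attempt and no reset: what is moved stays moved. The work goes in short steps, Python scripts to look and compute and a shell command to move; the robot and the scene stay as the last step left them, time stands still between calls to the robot, and variables do not carry over. Pictures are saved under pics/ and viewed, at most 10 in all, crops included, and the job is handed in when it is done.

```bash
mkdir -p pics
cat > h.py <<'E'
from bench import *
import numpy as np, cv2
def save(p,n): cv2.imwrite(f'pics/{n}.png',p['image'][:,:,::-1])
E
python3 - <<'E'
from h import *
s=sense(); print({k:np.round(v,2).tolist() for k,v in s.items()})
for n in ['scene','top']:
    p=snapshot(n); save(p,n+'0')
    for q in ['long_stand','short_stand','long_blade','short_blade','long_press','short_press','glue_bottle','bobbin_2']:
        print(n,q,[(np.round(d['location']).tolist(),round(d['conf'],2)) for d in place_of(p,q)[:2]])
a=cv2.imread('pics/scene0.png');b=cv2.imread('pics/top0.png')
cv2.imwrite('pics/both.png',cv2.resize(np.vstack([a,b]),(400,600)) if 0 else cv2.resize(np.hstack([a,b]),(800,300)))
E
```

```text
{'time': 0.0, 'joint_pos': [-73.65, 7.52, 85.33, -0.0, 87.26, -4.89], 'qd': [0.03, 0.0, 0.07, -0.01, 0.03, 0.02], 'joint_efforts': [-0.0, -56.94, -50.06, -0.0, 0.01, 0.0], 'tool_pos': [217.28, -558.71, 247.21], 'tcp_rot': [-179.89, -0.01, 21.24], 'ft_force': [-0.0, 0.03, -0.53], 'wrist_torque': [0.04, 0.01, 0.03], 'grip_force': 0.0, 'finger_gap': 85.02}
scene long_stand [([593.0, -234.0, 4.0], 0.84), ([373.0, -23.0, -1.0], 0.25)]
scene short_stand [([574.0, 121.0, 5.0], 0.95)]
scene long_blade [([585.0, -261.0, 100.0], 0.5)]
scene short_blade [([551.0, 105.0, 101.0], 0.53)]
scene long_press [([518.0, -185.0, 103.0], 0.64), ([588.0, -262.0, 97.0], 0.6)]
scene short_press [([541.0, 164.0, 105.0], 0.71)]
scene glue_bottle [([684.0, -30.0, -1.0], 0.71), ([589.0, -262.0, 99.0], 0.42)]
scene bobbin_2 [([375.0, -20.0, 2.0], 0.95), ([356.0, 127.0, 1.0], 0.51)]
top long_stand [([594.0, -233.0, -2.0], 0.63), ([597.0, -228.0, -1.0], 0.6)]
top short_stand [([571.0, 125.0, -3.0], 0.59), ([374.0, -23.0, 2.0], 0.24)]
top long_blade [([591.0, -262.0, 102.0], 0.64)]
top short_blade [([552.0, 101.0, 102.0], 0.43)]
top long_press [([515.0, -190.0, 99.0], 0.8)]
top short_press [([542.0, 161.0, 102.0], 0.49)]
top glue_bottle [([683.0, -32.0, -2.0], 0.53)]
top bobbin_2 [([374.0, -20.0, 4.0], 0.63)]
```

View pics/top0.png

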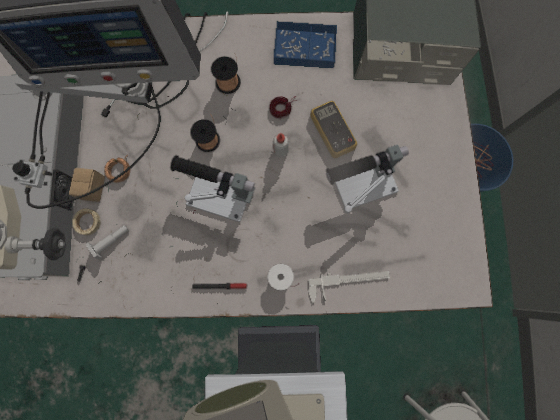

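View pics/scene0.png

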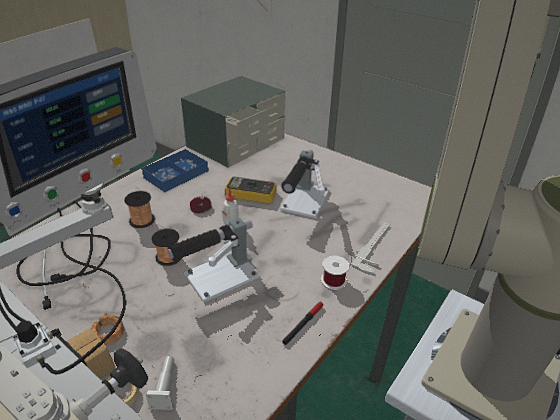

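The top image shows the short stand at left (~218,190 px) and the long stand at right (~365,180 px). Both blades are on the robot side, and the network positions agree. I'll move above the short lever with the fingers shut.

```bash
python3 -m handwheel '[[-1,2.4,-2.85,0,0,0,0],[-1,2.4,-2.85,0,0,0,0],[-1,2.4,-2.85,0,0,0,0],[-1,2.4,-2.85,0,0,0,0],[-1,2.4,-2.85,0,0,0,0],[-1,2.4,-2.85,0,0,0,0],[-1,2.4,-2.85,0,0,0,0],[-1,2.4,-2.85,0,0,0,0],[-1,2.4,-2.85,0,0,0,0],[-1,2.4,-2.85,0,0,0,0]]' 20
python3 -m handwheel '[[-1,2.4,-2.85,0,0,0,0],[-1,2.4,-2.85,0,0,0,0],[-1,2.4,-2.85,0,0,0,0],[-1,2.4,-2.85,0,0,0,0],[-1,2.4,-2.85,0,0,0,0],[-1,2.4,-2.85,0,0,0,0],[-1,2.4,-2.85,0,0,0,0],[-1,2.4,-2.85,0,0,0,0],[-1,2.4,-2.85,0,0,0,0],[-1,0,0,0,0,0,0.12]]'
python3 -m handwheel '[[-1,0,0,0,0,0,0.12],[-1,0,0,0,0,0,0.12],[-1,0,0,0,0,0,0.12],[-1,0,0,0,0,0,0.04],[-1,0,0,0,0,0,0]]'
cat >> h.py <<'E'
from scipy.spatial.transform import Rotation as Ro
def look(n,qs):
    p=snapshot(n)
    for q in qs: print(n,q,[(np.round(d['location'],1).tolist(),round(d['conf'],2)) for d in place_of(p,q)[:2]])
    return p
def to(x,y,z):
    s=sense(); R=Ro.from_euler('xyz',s['tcp_rot'],degrees=True)
    print('tool cm',np.round(R.inv().apply(np.array([x,y,z])-s['tool_pos'])/10,2),'at',np.round(s['tool_pos'],1),np.round(s['tcp_rot'],1),'F',np.round(s['ft_force'],1),'t',s['time'])
E
python3 - <<'E'
from h import *
Q=['short_stand','short_blade','short_press']
p=look('wrist',Q); save(p,'w1'); look('top',Q); look('scene',Q)
to(480,160,200); print(sense()['joint_pos'],sense()['finger_gap'])
E
```

```text
time: 1.73
tool_pos: [338.0, -205.0, 248.5]
tcp_rot: [180.0, -0.0, 21.2]
ft_force: [0.1, -0.3, 1.2]
finger_gap: 0.2
grip_force: 0.0
time: 2.57
tool_pos: [447.0, 116.2, 248.2]
tcp_rot: [-179.9, -0.1, 14.7]
ft_force: [0.6, 0.7, -0.5]
finger_gap: -0.2
grip_force: 0.0
time: 2.98
tool_pos: [446.2, 110.8, 248.4]
tcp_rot: [-180.0, -0.0, -8.7]
ft_force: [-0.0, -0.4, -0.4]
finger_gap: -0.0
grip_force: 0.0
wrist short_stand [([575.3, 122.5, -1.1], 0.56)]
wrist short_blade []
wrist short_press [([543.9, 163.0, 97.3], 0.68)]
top short_stand [([571.5, 125.3, -3.6], 0.89)]
top short_blade []
top short_press []
scene short_stand [([355.6, 126.9, -0.7], 0.55)]
scene short_blade [([550.1, 101.4, 100.8], 0.58)]
scene short_press [([538.0, 162.3, 101.7], 0.84), ([358.2, 124.1, 0.1], 0.21)]
tool cm [ 2.61 -5.38  4.83] at [446.2 110.7 248.3] [180.    0.   -8.5] F [-0.2 -0.3 -0.7] t 3.5833
[ 7.53975605e+00 -1.48031372e+01  1.06594528e+02  5.18965326e-04
  8.82113529e+01  1.06077383e+02] -0.023844039319804892
```

View pics/w1.png

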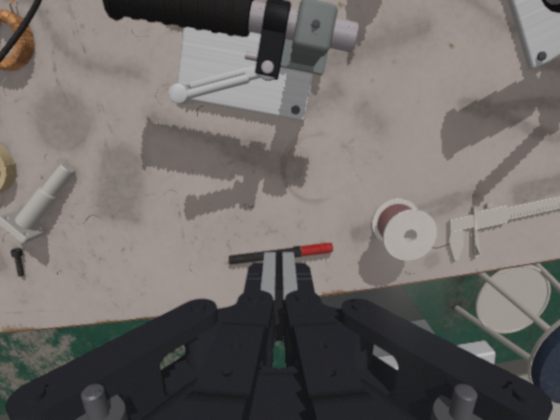

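The wrist view shows the short blade from the pivot (~268,67 px) to the round end (~178,93 px). I'll project these onto the z=100–107 plane.

```bash
cat >> h.py <<'E'
def px(p,u,v,z):
    K=np.array(p['intrinsics']);R=np.array(p['R']);t=np.array(p['t'])
    d=np.array([(u-K[0,2])/K[0,0],(v-K[1,2])/K[1,1]]);s=d.copy()
    for _ in range(20): s=d/(1+p['k1']*(s@s))
    r=R.T@np.array([s[0],s[1],1]);c=-R.T@t
    return np.round((c+r*(z-c[2])/r[2])[:2],1)
E
python3 - <<'E'
from h import *
p=snapshot('wrist')
a=px(p,268,67,107);b=px(p,178,93,107)
print(a,b,np.linalg.norm(b-a),np.degrees(np.arctan2(*(b-a)[::-1]))-90)
print(px(p,115,5,100),px(p,345,37,100))
to(485,163,248)
E
```

```text
[552.3 103.9] [544.5 175.2] 71.72537905093284 6.2431551066402875
[616.9 211.6] [566.3  42.7]
tool cm [ 3.06 -5.75  0.03] at [446.2 110.7 248.3] [180.    0.   -8.5] F [-0.6  0.3 -0.2] t 3.6333
```

```bash
python3 -m handwheel '[[-1,1.53,-2.88,0,0,0,0],[-1,1.53,-2.87,0,0,0,0],[-1,0,0,3.75,0,0,0],[-1,0,0,3.75,0,0,0],[-1,0,0,3.75,0,0,0],[-1,0,0,3.75,0,0,0],[-1,1.5,-0.22,0,0,0,0],[-1,0.8,-0.12,0,0,0,0],[-1,0,0,0,0,0,0],[-1,0,0,0,0,0,0]]'
python3 - <<'E'
from h import *
p=look('wrist',['short_press','short_blade']); save(p,'w2'); to(548.5,163.5,98)
E
```

```text
time: 4.47
tool_pos: [510.2, 163.3, 100.3]
tcp_rot: [-179.9, -0.2, -8.6]
ft_force: [-0.9, 0.5, -0.1]
finger_gap: -0.3
grip_force: 0.0
wrist short_press [([542.2, 165.7, 95.7], 0.9)]
wrist short_blade []
tool cm [ 3.87 -0.6   0.22] at [509.3 163.3 100.1] [-179.9   -0.2   -8.6] F [1.1 0.  0.1] t 4.6167
```

View pics/w2.png

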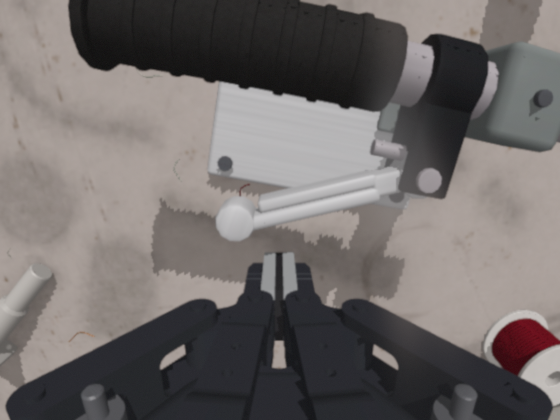

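The fingers face the blade about 55 mm from the pivot (280 px, between the ball at 235 and the pivot at 430). I'll press from here.

```bash
python3 -m handwheel '[[-1,0.7,-0.1,0,0,0,0],[-1,0.5,-0.07,0,0,0,0],[-1,0.3,-0.05,0,0,0,0],[-1,0.3,-0.05,0,0,0,0],[-1,0.3,-0.05,0,0,0,0],[-1,0.3,-0.05,0,0,0,0],[-1,0.3,-0.05,0,0,0,0],[-1,0.3,-0.05,0,0,0,0],[-1,0.2,-0.03,0,0,0,0],[-1,0,0,0,0,0,0]]'
python3 - <<'E'
from h import *
to(548.5,163.5,98)
E
```

```text
time: 5.45
tool_pos: [540.7, 163.4, 98.1]
tcp_rot: [-180.0, 0.0, -8.5]
ft_force: [-3.4, 2.9, 1.5]
finger_gap: -0.3
grip_force: 1.7
tool cm [ 0.77 -0.13  0.01] at [540.7 163.4  98.1] [-180.     0.    -8.5] F [-3.4  2.9  1.5] t 5.45
```

Contact, with about 3–4 N of spring. I'll press on in smaller steps.

```bash
python3 -m handwheel '[[-1,0.2,-0.03,0,0,0,0],[-1,0.2,-0.03,0,0,0,0],[-1,0.1,-0.02,0,0,0,0],[-1,0,0,0,0,0,0]]'
python3 -m handwheel '[[-1,0.1,-0.01,0,0,0,0],[-1,0,0,0,0,0,0]]'
python3 -m handwheel '[[-1,0.1,-0.01,0,0,0,0],[-1,0,0,0,0,0,0]]'
```

```text
time: 5.78
tool_pos: [545.6, 163.1, 98.0]
tcp_rot: [180.0, 0.0, -8.6]
ft_force: [-5.3, 2.2, -0.3]
finger_gap: -0.4
grip_force: 2.4
time: 5.95
tool_pos: [546.5, 163.0, 98.1]
tcp_rot: [180.0, 0.0, -8.6]
ft_force: [-5.0, 2.4, -0.4]
finger_gap: -0.3
grip_force: 2.5
time: 6.12
tool_pos: [547.5, 162.9, 98.1]
tcp_rot: [180.0, 0.0, -8.6]
ft_force: [-4.4, 2.0, 0.4]
finger_gap: 0.1
grip_force: 2.5
```

```bash
for i in 1 ; do python3 -m handwheel '[[-1,0.1,-0.01,0,0,0,0],[-1,0,0,0,0,0,0]]'; done
python3 - <<'E'
from h import *
p=snapshot('wrist'); save(p,'w3')
E
```

```text
time: 6.28
tool_pos: [548.5, 162.8, 98.1]
tcp_rot: [180.0, 0.0, -8.6]
ft_force: [-5.1, 1.4, 0.1]
finger_gap: -0.0
grip_force: 2.6
```

View pics/w3.png

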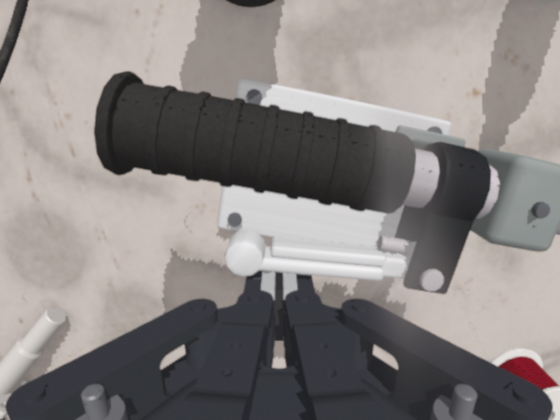

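The fingers lie on the outer face (~275,280 px), next to the ball end (246,252). The force hasn't jumped yet, so I'll continue.

```bash
python3 - <<'E'
from h import *
p=snapshot('wrist')
a=px(p,432,280,107);b=px(p,246,252,107); print(a,b,np.linalg.norm(b-a),np.degrees(np.arctan2(*(b-a)[::-1]))-90)
E
python3 -m handwheel '[[-1,0.1,-0.01,0,0,0,0],[-1,0,0,0,0,0,0]]'
python3 -m handwheel '[[-1,0.1,-0.01,0,0,0,0],[-1,0,0,0,0,0,0]]'
```

```text
[549.2 102.3] [572.4 172.9] 74.31419783594517 -18.191138466817875
time: 6.55
tool_pos: [548.8, 162.8, 98.0]
tcp_rot: [180.0, 0.1, -8.6]
ft_force: [-9.3, 0.4, 3.5]
finger_gap: -0.1
grip_force: 4.4
time: 6.72
tool_pos: [549.0, 162.8, 97.9]
tcp_rot: [179.9, 0.2, -8.5]
ft_force: [-14.1, 0.1, 5.6]
finger_gap: -0.4
grip_force: 6.5
```

The arm stalls at 549 with 14 N, so the lever is at its stop. Hold, then release and raise.

```bash
python3 -m handwheel '[[-1,0,0,0,0,0,0],[-1,0,0,0,0,0,0],[-1,0,0,0,0,0,0],[-1,0,0,0,0,0,0],[-1,0,0,0,0,0,0],[-1,0,0,0,0,0,0],[-1,0,0,0,0,0,0]]'
python3 -m handwheel '[[-1,-0.5,0.07,0,0,0,0],[-1,-0.5,0.07,0,0,0,0],[-1,-1,0.15,0,0,0,0],[-1,-1,0.15,0,0,0,0],[-1,-1.5,0.2,0,0,0,0],[-1,-1.5,0.2,0,0,0,0],[-1,0,0,-3.5,0,0,0],[-1,0,0,-3.5,0,0,0],[-1,0,0,-3.5,0,0,0],[-1,0,0,-3.5,0,0,0],[-1,0,0,0,0,0,0]]'
python3 - <<'E'
from h import *
p=look('wrist',['short_press']); save(p,'w4'); to(440,-195,245)
E
```

```text
time: 7.3
tool_pos: [548.9, 162.8, 97.9]
tcp_rot: [179.9, 0.2, -8.5]
ft_force: [-12.1, 0.9, 5.6]
finger_gap: 0.0
grip_force: 6.4
time: 8.22
tool_pos: [494.6, 164.0, 247.8]
tcp_rot: [-179.7, -0.8, -8.6]
ft_force: [1.6, 0.4, 1.5]
finger_gap: -0.1
grip_force: 0.0
wrist short_press [([540.2, 165.0, 96.8], 0.76)]
tool cm [ 0.18 36.23 -0.44] at [492.2 163.5 241.3] [-179.9   -0.4   -8.6] F [ 0.3 -0.4  0.4] t 8.3167
```

View pics/w4.png

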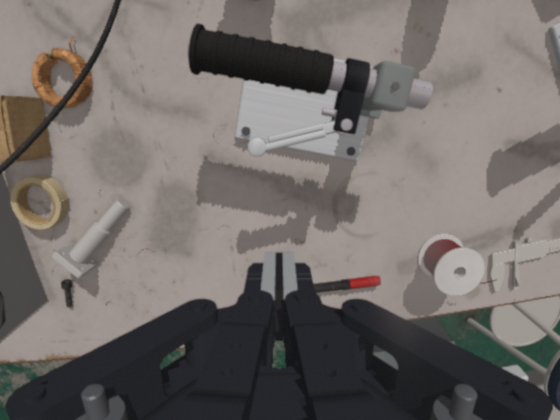

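The short lever has sprung back (ball at 257,146 px, pivot at 346,125). On to the long one.

```bash
python3 -m handwheel '[[-1,0,3.6,0,0,0,0],[-1,0,3.6,0,0,0,0],[-1,0,3.6,0,0,0,0],[-1,0,3.6,0,0,0,0],[-1,0,3.6,0,0,0,0],[-1,0,3.6,0,0,0,0],[-1,0,3.6,0,0,0,0],[-1,0,3.6,0,0,0,0],[-1,0,3.6,0,0,0,0],[-1,0,3.6,0,0,0,0]]'
python3 -m handwheel '[[-1,0,0,0,0,0,-0.12],[-1,0,0,0,0,0,-0.12],[-1,0,0,0,0,0,-0.12],[-1,0,0,0,0,0,-0.12],[-1,0,0,0,0,0,-0.12],[-1,0,0,0,0,0,-0.06],[-1,0,0,0,0,0,0],[-1,0,0,0,0,0,0]]'
python3 - <<'E'
from h import *
p=look('wrist',['long_press','long_blade','long_stand']); save(p,'w5'); to(480,-200,240)
E
```

```text
time: 9.15
tool_pos: [435.5, -194.2, 236.8]
tcp_rot: [180.0, 0.1, -8.6]
ft_force: [1.0, -0.2, 0.9]
finger_gap: -0.1
grip_force: 0.0
time: 9.82
tool_pos: [436.2, -192.4, 237.0]
tcp_rot: [-179.9, 0.1, 29.1]
ft_force: [0.6, 0.2, 0.6]
finger_gap: 0.2
grip_force: 0.0
wrist long_press [([516.4, -184.0, 99.0], 0.78)]
wrist long_blade []
wrist long_stand [([593.0, -232.2, -0.8], 0.89)]
tool cm [ 3.43  2.78 -0.21] at [ 436.5 -192.4  238. ] [-180.     0.    29.2] F [ 0.2 -0.3  0.5] t 10.0167
```

View pics/w5.png

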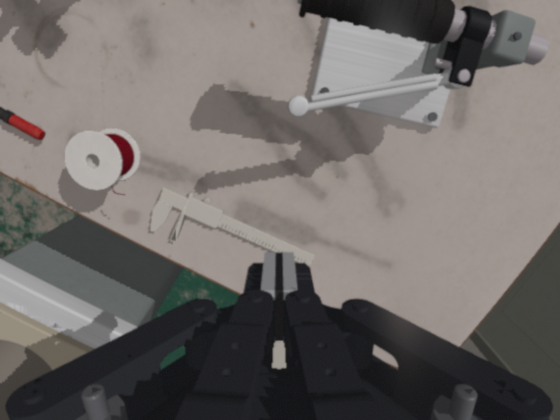

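The long blade runs from the pivot (464,75 px) to the round end (298,105 px).

Run:
```python
from h import *
p=snapshot('wrist')
a=px(p,464,75,107);b=px(p,298,105,107); th=np.degrees(np.arctan2(*(b-a)[::-1]))-90
print(a,b,np.linalg.norm(b-a),th)
for d in (0,17.19):
    r=np.radians(th-d); c,s=np.cos(r),np.sin(r); x,y=-6,102
    P=a+[c*x-s*y,s*x+c*y]; f=np.radians(29.2); T=P-11.5*np.array([np.cos(f),np.sin(f)])
    print('press',P,'tcp'); to(T[0],T[1],98)
    T-=35*np.array([np.cos(f),np.sin(f)]); print(' -35:');to(T[0],T[1],98)
```

```text
[ 592.6 -262.7] [ 511.8 -166.5] 125.63072872510133 40.02746558231598
press [ 522.40379809 -188.45383352] tcp
tool cm [ 6.54  3.84 14.01] at [ 436.6 -192.4  238.1] [-180.     0.    29.2] F [-0.5  0.2  0.1] t 10.0667
 -35:
tool cm [ 3.04  3.84 14.01] at [ 436.6 -192.4  238.1] [-180.     0.    29.2] F [-0.5  0.2  0.1] t 10.0667
press [ 547.48227525 -171.02453483] tcp
tool cm [ 9.57  3.55 14.01] at [ 436.6 -192.4  238.1] [-180.     0.    29.2] F [-0.5  0.2  0.1] t 10.0667
 -35:
tool cm [ 6.07  3.55 14.01] at [ 436.6 -192.4  238.1] [-180.     0.    29.2] F [-0.5  0.2  0.1] t 10.0667
```

```bash
python3 -m handwheel '[[-1,1.75,1.9,0,0,0,0],[-1,1.75,1.9,0,0,0,0],[-1,0,0,3.5,0,0,0],[-1,0,0,3.5,0,0,0],[-1,0,0,3.5,0,0,0],[-1,0,0,3.5,0,0,0],[-1,1,0,0,0,0,0],[-1,0,0,0,0,0,0],[-1,0,0,0,0,0,0]]'
python3 - <<'E'
from h import *
p=look('wrist',['long_press']); save(p,'w6'); to(515,-182,98)
E
```

```text
time: 10.82
tool_pos: [496.1, -203.8, 100.5]
tcp_rot: [179.9, -0.1, 29.3]
ft_force: [0.2, -0.6, 0.7]
finger_gap: 0.2
grip_force: 0.0
wrist long_press [([516.3, -182.4, 98.1], 0.59)]
tool cm [ 2.7  -1.07  0.36] at [ 496.7 -204.5  101.6] [179.8  -0.2  29.3] F [0.9 0.3 0.4] t 10.9167
```

View pics/w6.png

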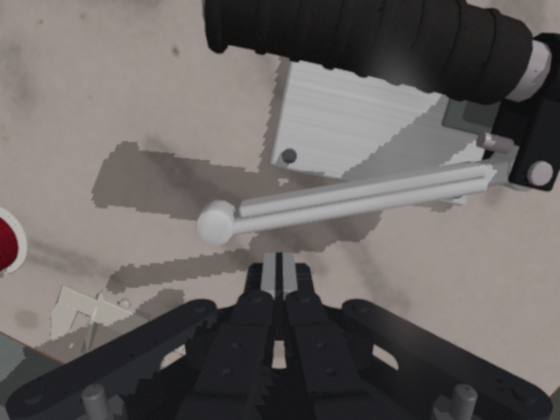

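The fingers face the long blade about 98 mm from the pivot (280 px, ball at 217). Pressing now.

```bash
python3 -m handwheel '[[-1,0.8,-0.1,0,0,0,0],[-1,0.8,-0.1,0,0,0,0],[-1,0.4,-0.05,0,0,0,0],[-1,0.4,-0.05,0,0,0,0],[-1,0.4,-0.05,0,0,0,0],[-1,0.4,-0.05,0,0,0,0],[-1,0.4,-0.05,0,0,0,0],[-1,0.3,-0.05,0,0,0,0],[-1,0,0,0,0,0,0]]'
python3 -m handwheel '[[-1,0.2,-0.03,0,0,0,0],[-1,0.2,-0.03,0,0,0,0],[-1,0,0,0,0,0,0]]'
python3 - <<'E'
from h import *
to(537,-176.6,98)
E
```

```text
time: 11.67
tool_pos: [526.4, -180.1, 98.3]
tcp_rot: [180.0, 0.0, 29.3]
ft_force: [-2.7, -4.2, 2.2]
finger_gap: -0.1
grip_force: 1.9
time: 11.92
tool_pos: [529.2, -177.9, 98.1]
tcp_rot: [180.0, 0.0, 29.3]
ft_force: [-2.6, -3.8, 1.1]
finger_gap: 0.1
grip_force: 2.1
tool cm [0.75 0.27 0.01] at [ 529.2 -177.9   98.1] [180.    0.   29.3] F [-2.6 -3.8  1.1] t 11.9167
```

```bash
python3 -m handwheel '[[-1,0.2,0,0,0,0,0],[-1,0.2,0,0,0,0,0],[-1,0,0,0,0,0,0]]'
python3 -m handwheel '[[-1,0.15,0,0,0,0,0],[-1,0,0,0,0,0,0]]'
python3 -m handwheel '[[-1,0.1,0,0,0,0,0],[-1,0,0,0,0,0,0]]'
```

```text
time: 12.17
tool_pos: [532.5, -176.0, 98.1]
tcp_rot: [-180.0, 0.0, 29.3]
ft_force: [-1.7, -5.4, 1.0]
finger_gap: 0.2
grip_force: 2.3
time: 12.33
tool_pos: [533.8, -175.3, 98.1]
tcp_rot: [180.0, 0.0, 29.3]
ft_force: [-3.7, -5.2, 1.7]
finger_gap: -0.3
grip_force: 2.3
time: 12.5
tool_pos: [534.3, -175.0, 98.1]
tcp_rot: [-180.0, 0.1, 29.3]
ft_force: [-3.8, -4.8, 2.8]
finger_gap: -0.4
grip_force: 2.9
```

```bash
python3 -m handwheel '[[-1,0.1,0,0,0,0,0],[-1,0,0,0,0,0,0]]'
python3 -m handwheel '[[-1,0.05,0,0,0,0,0],[-1,0,0,0,0,0,0],[-1,0,0,0,0,0,0]]'
python3 - <<'E'
from h import *
p=look('wrist',['long_press']); save(p,'w7')
E
```

```text
time: 12.67
tool_pos: [534.5, -174.9, 98.0]
tcp_rot: [-180.0, 0.2, 29.2]
ft_force: [-7.4, -6.5, 3.7]
finger_gap: 0.1
grip_force: 4.8
time: 12.92
tool_pos: [534.7, -174.8, 98.0]
tcp_rot: [-180.0, 0.2, 29.2]
ft_force: [-8.9, -7.8, 4.3]
finger_gap: 0.2
grip_force: 5.7
wrist long_press [([541.6, -167.8, 98.7], 0.91), ([370.3, -22.7, 1.1], 0.5)]
```

View pics/w7.png

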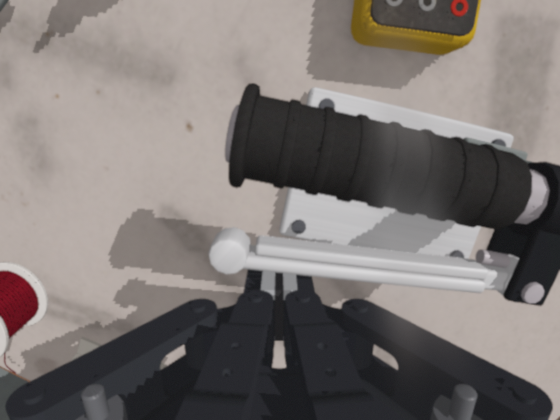

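The arm is stalled at about 12 N and the blade has turned about 18° (ball at 230,250 px, pivot at 533,292). The long lever is at its stop, so I'll hold and hand in.

```bash
python3 -m handwheel '[[-1,0,0,0,0,0,0],[-1,0,0,0,0,0,0],[-1,0,0,0,0,0,0],[-1,0,0,0,0,0,0],[-1,0,0,0,0,0,0],[-1,0,0,0,0,0,0],[-1,0,0,0,0,0,0]]'
python3 -c "from bench import *;print(hand_in())"
```

```text
time: 13.6
tool_pos: [534.7, -174.9, 98.0]
tcp_rot: [-180.0, 0.2, 29.2]
ft_force: [-9.2, -7.2, 5.2]
finger_gap: -0.1
grip_force: 5.7
the job is handed in; nothing more can be done
None
```

I pressed the short lever to its stop (about 14 N), held it about 0.6 s and let it spring right out, then pressed the long lever to its stop and handed in at 13.6 s still holding it there at about 12 N; no verdict came back.

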